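Release the ratchet clamp and take out the glued heel

TASK

The glue on the shoe heel has set: press the red tail of the ratchet clamp's pawl down, hold the pawl lifted until the jaw has backed all the way off, and ease it up again so that the pawl goes back between the teeth without snapping. Press with no more force than the lift needs (the tail must never be forced beyond about 20 N by jamming it against its stop). Then lift the freed heel out, set it down upright in the aluminium tray without dropping it, and leave the other shoe things where they are.

Things in the scene. Friction and masses are not known exactly. Their poses are not given: they have to be found in the camera images.
- box: Wooden polish box, turning knob on its front, fixed, 160 (x) x 300 (y) x 90 mm high; origin at the centre of its underside, flat lid at z = 90 mm. On the lid, along the box axes, a blue-framed ratchet clamp stands on packing of unknown thickness, 0 to 18 mm: all clamp heights are uncertain by that. Along y from -128 to 138 mm: fixed jaw, heel, moving jaw, brass ratchet wheel, pawl.
- heel_mark (a point): Point on the box lid under the clamped heel (box y = -75 mm). Black sprung pad at 25 mm to -y (follows by 3 mm when freed), steel moving jaw at 25 mm to +y, both 34 mm wide in x; jaws reach 30 to 48 mm above the lid. Two flat rails run along y, 27 to 37 mm to either side in x, tops 4 to 22 mm above the lid. Pawl and wheel, the clamp's highest parts, reach at most 83 mm above the lid.
- tail_mark (a point): Point on the box lid straight below the middle of the pawl's red tail tab (box y = 124 mm). The tab is 30 mm (x) x 28 mm (y); its flat top is 65 to 83 mm above this point, by the unknown packing: its true height must be felt. Nothing lies above it.
- pawl (a joint): Sprung see-saw pawl, pivot at box y = 70 mm, tail tab centred 54 mm to +y. Rad: 0 = tooth down in the wheel, grows as the tail is pressed down; lets the wheel go at 0.12 to 0.14, hard stop at 0.175 (tail 7 and 9.5 mm down). Tail force: 4 N to start, rising evenly to 10 N where it lets go (up to 2 N more while the loaded tooth rubs), 11.5 N at the stop, then steeply. It must return slower than 3 rad/s (160 mm/s at the tail).
- jaw (a joint): Moving jaw, in m: 0 = clamped, 0.0222 = fully backed off (towards +y of the box). It is geared to the wheel; once the pawl is clear its own spring backs it off slowly against grease, in about 3 to 4 s. If the pawl drops early, it catches at the next tooth (every 7.9 mm).
- heel: Stacked brown shoe heel block, 44 (x) x 50 (y) x 50 mm high, 0.1 to 0.21 kg, origin at the centre of its underside. It stands on the box lid, squeezed between the jaws along y; its x sides are free to grasp from above (rails below them, see heel_mark).
- tray: Low square aluminium tray, fixed on the step, 130 x 130 mm outside, rim 14 mm high, walls and floor 3 mm; origin at the centre of its underside.
- tin: Round polish tin lying flat, 74 mm across, 22 mm high, origin under its centre. Leave alone.
- shoehorn: Orange plastic shoe horn lying flat along its y, about 170 mm long, 40 mm wide, 10 mm high. Leave alone.
- brush: Bristle brush with beech back and handle, lying bristles down along its y, 180 mm long, 52 mm wide, 36 mm high. Leave alone.
- scraper: Aluminium heel scraper lying along its y, 125 mm long, 50 mm wide, 34 mm high. Leave alone.
There are look-alikes about, which are no part of the job. Of the things that look like the tray, take the one that is nearest to the robot's base at the start. There is more than one size of the heel; the job needs the larger.

How it is judged:
By the outcome, as a careful person would: the job done as asked, in the order asked, and still so for the second after the job is handed in, with the robot touching nothing.
It also fails if it takes over 61 s, if anything falls off the work surface, if the arm or the gripper's body presses on something with over 40 N, if the wrist force passes 120 N, or if a joint passes its speed limit or range.

ROBOT

A 6-joint arm with a two-finger parallel gripper is mounted at the origin on the work surface. World frame = base frame: x ahead of the robot, y to its left, z up, the work surface at z = 0. Lengths are in mm, angles in rad, forces in N, time in s.
With the tool pointing down it reaches from about 350 to 975 mm from the base axis. Payload 7.1 kg.
Tool frame: the origin (TCP) lies at the centre of the arm's flange, where the gripper is bolted on; the fingertips stand 182 mm ahead of it and the grasp point (between the pads) lies 163 mm ahead of it; z points along the fingers, y is the line along which they close (so a half turn about z gives the same grasp; the last joint's range is limited). The gripper opens to 88 mm and grips with 3 to 60 N. Pads are 20 mm wide; open, the fingers measure 115 mm over their backs; the gripper's body (75 mm by 178 mm) begins 61 mm behind the grasp point.
Start: joints at [-1.124, 0.423, 1.63, -0, 1.089, -0.019], TCP at [280.726, -558.39, 404.675] pointing down, gripper open.
Joint ranges: [-3, 3], [-0.9, 2.11], [0.09, 2.58], [-1.31, 4.45], [0.11, 2.69], [-2.54, 2.54]. Speed limits (rad/s): [2.39, 2.39, 3.01, 3.14, 3.14, 3.14].

INTERFACE

Orientations are given as a rotation vector (axis times angle).
In Python, from workcell import readout, get_image, ctrl gives the robot as it stands.
- The arm moves only by the tool step_arm, never from a script. Its argument "targets" is a list that holds one entry, the list of rows, each a list of 7 numbers: the shift along the world's x, y, z as a fraction of full scale, then the turn, a rotation vector about the world's x, y, z as a fraction of full scale, then the opening, from 0 (shut) to 1 (fully open). In form: [[[dx, dy, dz, wx, wy, wz, claw], ...]]. A call has exactly 5 rows; each row shifts and turns the commanded pose from where the row before left it; what a row does not reach is not made up. Full scale, the value 1, is 0.05 m for a shift and 4 degrees for a turn. A row lasts 1/8 s, in which the tool goes at most 62.5 mm and 10.7 degrees, less where a joint would pass 70% of its speed; a pose out of reach is approached as far as the arm can. A call with a number of a shift or a turn outside -1 to 1 is refused whole. A call with a gripper value outside its range is refused whole. The fingers move at their own pace and stop on an object; the grip force is fixed at half the most. Time passes only in rows, so rows that do not move let the fingers close, or fill a call up. It gives the time, the measured TCP pose, the force, the opening and the grip force at its end, in the units of the state.
- readout.get_obs(): the state, without advancing time (a new reading comes with each control period).
- get_image(name): name is "side" or "top" or "wrist"; returns a dict with "pixels" (420x560x3 uint8, red, green, blue), "intrinsics" (3x3 intrinsics, pixels), "extrinsics" (4x4, takes a point from world to camera coordinates). Camera axes: x right, y down, z forward; pixel columns grow to the right and rows downward; lengths in mm; the calibration is good to about 2 mm. A picture is of the moment at which its call begins. There is no depth.
- ctrl.close_job(): hands the job in; it is judged then, once.
The state is a dict: "t": time; "qpos": joint angles; "qvel": joint speeds; "joint_torque": joint torques, N m; "ee_pos": TCP position; "orientation": TCP orientation; "ft_force": force on the tool from outside, world axes, zero at the start; "moment": the same for the moment, N m; "width": finger opening in mm; "grasp_force": force on a finger pad.
Only numpy, scipy, OpenCV 4.12 (cv2) and the standard library are available. Lean on these libraries where they do the work, as an engineer would, in place of code of your own. Each camera call takes 0.05 s, during which the arm holds its last target. There are 200 camera calls.

## Working session

There is one attempt and no reset: what is moved stays moved. The work goes in short steps, Python scripts to look and compute and a tool call to move; the robot and the scene stay as the last step left them, time stands still between calls to the robot, and variables do not carry over. Pictures are saved under pics/ and viewed, at most 13 in all, crops included, and the job is handed in when it is done.

Besides the shell and the picture viewer there is one more tool, called as name(argument=value, ...) on one line, values as JSON. step_arm: Moves the arm, as the interface text tells. Shift numbers are shares of 0.05 m and turn numbers shares of 4 degrees, none past 1 either way. Its arguments: {"type":"object","properties":{"targets":{"type":"array"}},"required":["targets"]}

```bash
mkdir -p pics; cat > h.py <<'E'
import numpy as np, cv2
from workcell import readout, get_image, ctrl
def snap(n,f):
    d=get_image(n); cv2.imwrite(f'pics/{f}.png',cv2.cvtColor(d['pixels'],cv2.COLOR_RGB2BGR))
    np.savez(f'pics/{f}.npz',**d); return d
def load(f): return np.load(f'pics/{f}.npz')
def ray(d,u,v,z):
    K,E=d['intrinsics'],d['extrinsics']; R,t=E[:3,:3],E[:3,3]
    c=-R.T@t; r=R.T@np.linalg.solve(K,[u,v,1.]); return c+r*(z-c[2])/r[2]
def proj(d,p):
    q=d['extrinsics'][:3,:3]@np.array(p,float)+d['extrinsics'][:3,3]; q=d['intrinsics']@q; return q[:2]/q[2]
E
python3 - <<'E'
from h import *
for n in('top','side'):
    d=snap(n,n+'0'); E=d['extrinsics']; print(n,(-E[:3,:3].T@E[:3,3]).round(),d['intrinsics'][0,0])
o=readout.get_obs();print(o)
E
```

```text
top [ 413. -128. 1133.] 427.75910067884786
side [   90. -1177.  1187.] 508.40763021634245
{'t': 0.1, 'qpos': array([-1.12399645e+00,  4.23743759e-01,  1.63062521e+00,  1.47601599e-05,
        1.08860220e+00, -1.90149521e-02]), 'qvel': array([ 4.87313905e-05, -1.67612937e-03, -3.07404111e-03,  1.22819796e-03,
       -1.62378292e-04, -1.60462374e-03]), 'joint_torque': array([-3.24521970e-04, -5.45613849e+01, -2.74324179e+01,  6.44402811e-02,
        1.86604791e-02, -2.15274548e-05]), 'ee_pos': array([ 280.62245751, -558.16592906,  403.98758979]), 'orientation': array([-3.05545696e+00, -7.24780823e-01,  4.39379128e-04]), 'ft_force': array([ 0.46752535,  0.7086288 , -0.67288428]), 'moment': array([ 0.00184377,  0.04035176, -0.04330434]), 'grasp_force': 0.0, 'width': 87.83778971336092}
```

View pics/top0.png

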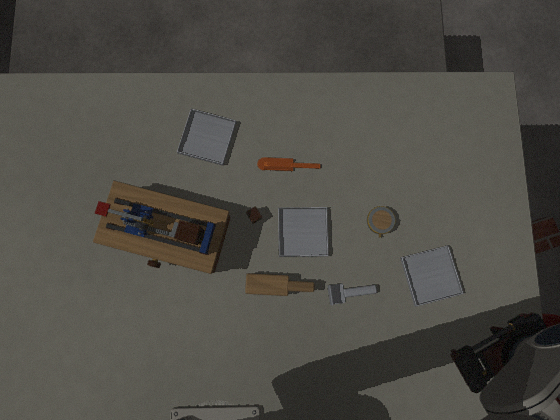

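View pics/side0.png

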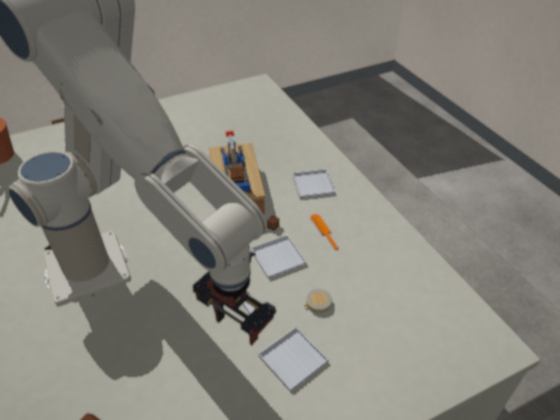

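The top view has image right = −y and up = +x. The box is at about (160,228) with the red tail at (102,208), the heel at (190,231) and the blue fixed jaw at (208,237). The trays are at (304,232), (434,275) and (208,137). The small dark block at (254,214) is the smaller heel.

```bash
python3 - <<'E'
from h import *
d=load('top0'); im=d['pixels']
for n,(u,v) in dict(A=(304,232),B=(434,275),C=(208,137)).items():
    p=ray(d,u,v,5); print(n,p.round(),np.hypot(*p[:2]).round())
print(proj(d,[0,0,0]))
hsv=cv2.cvtColor(im,cv2.COLOR_RGB2HSV)
m=((hsv[...,0]<8)|(hsv[...,0]>172))&(hsv[...,1]>150)&(hsv[...,2]>90); m[:, 125:]=0
mu=cv2.moments(m.astype(np.uint8),True);u,v=mu['m10']/mu['m00'],mu['m01']/mu['m00'];print(mu['m00'],u,v,'tail z165',ray(d,u,v,165))
m=(cv2.inRange(hsv,(8,70,70),(25,255,255))>0); m[:170]=0;m[280:]=0;m[:,235:]=0
m=cv2.morphologyEx(m.astype(np.uint8),cv2.MORPH_CLOSE,np.ones((15,15)))
cs=max(cv2.findContours(m,0,2)[0],key=cv2.contourArea);b=cv2.minAreaRect(cs);print(b)
for c in cv2.boxPoints(b): print(c,ray(d,*c,90).round(1))
# tray A corners
m=cv2.inRange(im,(105,105,105),(255,255,255)); print(im[232,304],im[290,200],im[216,312])
c=im[155:310,70:340]; cv2.imwrite('pics/c.png',cv2.resize(c[...,::-1],None,fx=2.9,fy=2.9,interpolation=2))
E
```

```text
A [ 540. -230.    5.] 587.0
B [ 423. -568.    5.] 708.0
C [805.  28.   5.] 806.0
[215.39607759 453.7078998 ]
3.0 103.33333333333333 210.66666666666666 tail z165 [575.76767342 241.11386799 165.        ]
((158.47938537597656, 226.37750244140625), (126.07476043701172, 66.38381958007812), 14.893474578857422)
[ 89.02864 242.2523 ] [511.2 299.8  90. ]
[106.090805 178.09862 ] [670.4 267.4  90. ]
[227.93013 210.5027 ] [585.7 -35.3  90. ]
[210.86797 274.65637] [429.9   4.8  90. ]
[100  99 101] [90 92 85] [ 96  99 100]
```

View pics/c.png

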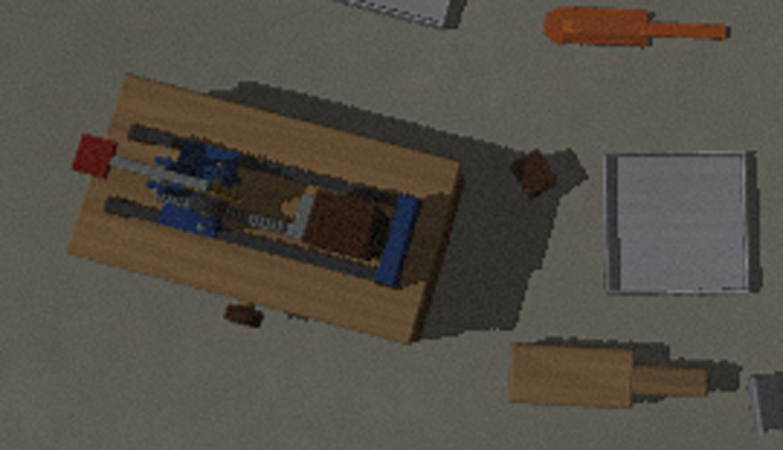

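The crop shows the lid corners at crop pixels (127,73), (460,162), (412,340) and (68,252). The red tail is at (94,156), the heel top at (342,222) and the near tray at (676,222). I'll check the sizes to fix the heights, then move on.

```bash
python3 - <<'E'
from h import *
d=load('top0')
P=lambda u,v,z:ray(d,u/2.9+70,v/2.9+155,z)
for z in(90,110,130):
    c=[P(*q,z) for q in[(127,73),(458,161),(411,341),(68,252)]]
    print(z,[round(np.linalg.norm(c[i]-c[i-1])) for i in range(4)],np.mean(c,0).round(1),[np.degrees(np.arctan2(-(a-b)[0],(a-b)[1])).round(1) for a,b in((c[0],c[1]),(c[3],c[2]))])
for z in(0,14,40):
    c=[P(*q,z) for q in[(606,153),(746,152),(748,292),(608,293)]]
    print(z,[round(np.linalg.norm(c[i]-c[i-1])) for i in range(4)],np.mean(c,0).round(1))
for z in(140,150,170):print(z,'heel',P(342,222,z).round(1),'tail',P(94,156,z+15).round(1))
s=load('side0');im=s['pixels'][90:290,190:390];cv2.imwrite('pics/s.png',cv2.resize(im[...,::-1],None,fx=3,fy=3,interpolation=2))
E
```

```text
90 [158, 294, 156, 297] [549.4 126.2  90. ] [np.float64(-15.6), np.float64(-15.1)]
110 [155, 289, 153, 291] [546.7 121.3 110. ] [np.float64(-15.6), np.float64(-15.1)]
130 [152, 283, 150, 285] [544.1 116.5 130. ] [np.float64(-15.6), np.float64(-15.1)]
0 [129, 130, 130, 128] [ 541.9 -228.6    0. ]
14 [128, 129, 128, 126] [ 540.3 -227.4   14. ]
40 [125, 126, 125, 123] [ 537.3 -225.1   40. ]
140 heel [528.8  52.8 140. ] tail [581.8 247.3 155. ]
150 heel [527.6  51.  150. ] tail [580.1 243.4 165. ]
170 heel [525.3  47.4 170. ] tail [576.7 235.8 185. ]
```

View pics/s.png

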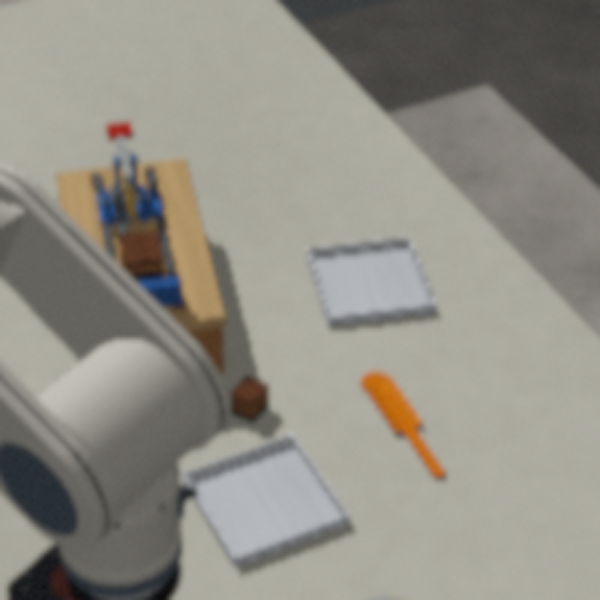

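The sizes agree: the box and tray stand on z=0. The box centre is about (549,126) with its y axis along (0.266,0.964). The heel is at about (529,53), the tail at about (582,245) and the tray at (541,-228), where it is nearest to the base. Now I'll travel to above the tail with the gripper shut.

step_arm(targets=[[[0.3, 0.8, 0, 0, 0, 0.6, 0], [0.3, 0.8, 0, 0, 0, 0.6, 0], [0.3, 0.8, 0, 0, 0, 0.6, 0], [0.3, 0.8, 0, 0, 0, 0.6, 0], [0.3, 0.8, 0, 0, 0, 0.6, 0]]])

```text
t: 0.72
ee_pos: [355.9, -357.0, 404.4]
orientation: [-2.963, -1.042, 0.0]
ft_force: [1.2, 0.1, -0.2]
width: 41.3
grasp_force: 0.0
```

step_arm(targets=[[[0.3, 0.8, 0, 0, 0, 0.6, 0], [0.3, 0.8, 0, 0, 0, 0.6, 0], [0.3, 0.8, 0, 0, 0, 0.6, 0], [0.3, 0.8, 0, 0, 0, 0.6, 0], [0.3, 0.8, 0, 0, 0, 0.6, 0]]])

```text
t: 1.35
ee_pos: [430.9, -157.0, 404.5]
orientation: [-2.838, -1.347, 0.0]
ft_force: [0.3, 0.2, 0.2]
width: 0.3
grasp_force: 0.0
```

step_arm(targets=[[[0.3, 0.8, 0, 0, 0, 0.6, 0], [0.3, 0.8, 0, 0, 0, 0.6, 0], [0.3, 0.8, 0, 0, 0, 0.6, 0], [0.3, 0.8, 0, 0, 0, 0.6, 0], [0.3, 0.8, 0, 0, 0, 0.6, 0]]])

```text
t: 1.98
ee_pos: [505.9, 43.0, 404.5]
orientation: [-2.682, -1.636, 0.001]
ft_force: [1.0, -1.0, -0.1]
width: 0.0
grasp_force: 0.0
```

step_arm(targets=[[[0.3, 0.8, 0, 0, 0, 0.6, 0], [0.3, 0.8, 0, 0, 0, 0.6, 0], [0.3, 0.8, 0, 0, 0, 0.6, 0], [0.3, 0.8, 0, 0, 0, 0.6, 0], [0.3, 0.8, 0, 0, 0, 0.6, 0]]])

```text
t: 2.6
ee_pos: [580.9, 242.9, 404.2]
orientation: [-2.496, -1.907, 0.001]
ft_force: [1.0, -0.9, -0.0]
width: 0.3
grasp_force: 0.0
```

```bash
python3 - <<'E'
from h import *
d=snap('wrist','w0')
for n,p in dict(tail150=(582,245.5,155),tail173=(582,245.5,173),heel=(529.5,54,140)).items(): print(n,proj(d,p).round())
E
```

```text
tail150 [282. 215.]
tail173 [282. 223.]
heel [281. 403.]
```

View pics/w0.png

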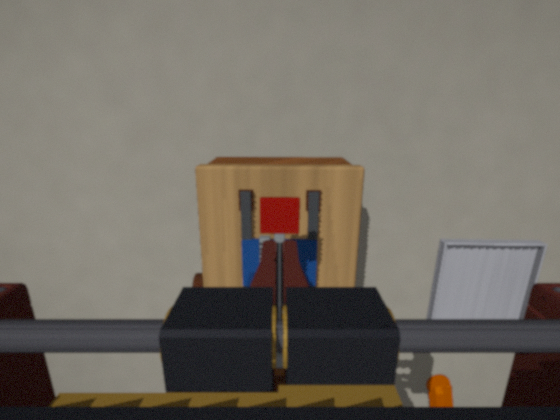

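The wrist view shows the red tab at u 261–299, v 197–235, with its centre at (280,216). That matches the prediction, and its height looks near the low end (z≈155). Going down to just above the range.

step_arm(targets=[[[0.02, 0.05, -0.2, 0, 0, 0, 0], [0, 0, -0.2, 0, 0, 0, 0], [0, 0, -0.2, 0, 0, 0, 0], [0, 0, -0.2, 0, 0, 0, 0], [0, 0, -0.06, 0, 0, 0, 0]]])

```text
t: 3.28
ee_pos: [581.5, 243.5, 360.7]
orientation: [-2.498, -1.905, 0.002]
ft_force: [0.6, 0.4, -0.4]
width: 0.4
grasp_force: 0.0
```

step_arm(targets=[[[0, 0, -0.02, 0, 0, 0, 0], [0, 0, -0.02, 0, 0, 0, 0], [0, 0, -0.02, 0, 0, 0, 0], [0, 0, -0.02, 0, 0, 0, 0], [0, 0, -0.02, 0, 0, 0, 0]]])

```text
t: 3.9
ee_pos: [581.7, 244.1, 356.7]
orientation: [2.498, 1.906, 0.0]
ft_force: [-0.3, 0.1, 0.9]
width: 0.6
grasp_force: 0.0
```

step_arm(targets=[[[0, 0, -0.02, 0, 0, 0, 0], [0, 0, -0.02, 0, 0, 0, 0], [0, 0, -0.02, 0, 0, 0, 0], [0, 0, -0.02, 0, 0, 0, 0], [0, 0, 0, 0, 0, 0, 0]]])

```text
t: 4.53
ee_pos: [581.7, 244.1, 352.6]
orientation: [-2.498, -1.906, 0.0]
ft_force: [-0.4, 0.1, -0.6]
width: 0.2
grasp_force: 0.0
```

step_arm(targets=[[[0, 0, -0.02, 0, 0, 0, 0], [0, 0, -0.02, 0, 0, 0, 0], [0, 0, -0.02, 0, 0, 0, 0], [0, 0, -0.02, 0, 0, 0, 0], [0, 0, 0, 0, 0, 0, 0]]])

```text
t: 5.15
ee_pos: [581.7, 244.1, 348.5]
orientation: [-2.498, -1.906, 0.0]
ft_force: [-0.7, 0.0, 0.1]
width: 0.7
grasp_force: 0.0
```

step_arm(targets=[[[0, 0, -0.02, 0, 0, 0, 0], [0, 0, -0.02, 0, 0, 0, 0], [0, 0, -0.02, 0, 0, 0, 0], [0, 0, -0.02, 0, 0, 0, 0], [0, 0, 0, 0, 0, 0, 0]]])

```text
t: 5.78
ee_pos: [581.7, 244.1, 344.6]
orientation: [-2.498, -1.906, 0.0]
ft_force: [-0.9, -0.2, 0.5]
width: 0.7
grasp_force: 0.0
```

step_arm(targets=[[[0, 0, -0.02, 0, 0, 0, 0], [0, 0, -0.02, 0, 0, 0, 0], [0, 0, -0.02, 0, 0, 0, 0], [0, 0, -0.02, 0, 0, 0, 0], [0, 0, 0, 0, 0, 0, 0]]])

```text
t: 6.4
ee_pos: [581.7, 244.2, 340.8]
orientation: [-2.498, -1.906, -0.0]
ft_force: [0.0, 1.0, 2.5]
width: 0.3
grasp_force: 0.9
```

step_arm(targets=[[[0, 0, -0.02, 0, 0, 0, 0], [0, 0, 0, 0, 0, 0, 0], [0, 0, 0, 0, 0, 0, 0], [0, 0, 0, 0, 0, 0, 0], [0, 0, 0, 0, 0, 0, 0]]])

```text
t: 7.02
ee_pos: [581.8, 244.2, 339.8]
orientation: [-2.498, -1.906, -0.001]
ft_force: [-1.6, 2.3, 3.7]
width: 0.1
grasp_force: 2.0
```

step_arm(targets=[[[0, 0, -0.02, 0, 0, 0, 0], [0, 0, 0, 0, 0, 0, 0], [0, 0, -0.02, 0, 0, 0, 0], [0, 0, 0, 0, 0, 0, 0], [0, 0, 0, 0, 0, 0, 0]]])

```text
t: 7.65
ee_pos: [581.8, 244.3, 337.9]
orientation: [-2.498, -1.906, -0.001]
ft_force: [-0.9, 2.4, 5.1]
width: 0.1
grasp_force: 2.6
```

```bash
cat >> h.py <<'E'
def avg(n=6):
    F=[];Z=[]
    for i in range(n):
        get_image('side'); o=readout.get_obs(); F.append(o['ft_force']);Z.append(o['ee_pos'][2])
    print(round(o['t'],2),np.mean(F,0).round(2),np.std(F,0).round(2),np.mean(Z).round(2))
E
python3 -c "
from h import *
avg()"
```

```text
7.95 [-0.98  2.4   5.05] [0.47 0.59 0.66] 337.92
```

step_arm(targets=[[[0, 0, -0.02, 0, 0, 0, 0], [0, 0, 0, 0, 0, 0, 0], [0, 0, -0.02, 0, 0, 0, 0], [0, 0, 0, 0, 0, 0, 0], [0, 0, 0, 0, 0, 0, 0]]])

```text
t: 8.57
ee_pos: [581.9, 244.4, 336.2]
orientation: [-2.498, -1.906, -0.002]
ft_force: [-1.2, 2.2, 7.2]
width: 0.5
grasp_force: 4.1
```

```bash
python3 -c "
from h import *
avg()"
```

```text
8.88 [-2.07  2.22 10.39] [0.27 0.78 1.31] 336.48
```

```bash
python3 - <<'E'
from h import *
avg(3);avg(3)
d=snap('top','t1'); a=load('top0')['pixels'][195:265,85:235]; b=d['pixels'][195:265,85:235]
o=readout.get_obs(); print(o['moment'],o['qvel'].round(4),o['ee_pos'])
cv2.imwrite('pics/cmp.png',cv2.resize(np.vstack([a,b])[...,::-1],None,fx=4,fy=4,interpolation=2))
E
```

```text
9.03 [-2.58  2.18 10.06] [0.36 0.09 0.23] 336.64
9.18 [-2.25  2.2  10.09] [0.17 0.73 0.37] 336.65
[ 0.28196638  0.34866885 -0.01647558] [-0.0013  0.0005  0.0003  0.     -0.0004 -0.0003] [581.88502587 244.3717972  336.61848401]
```

View pics/cmp.png

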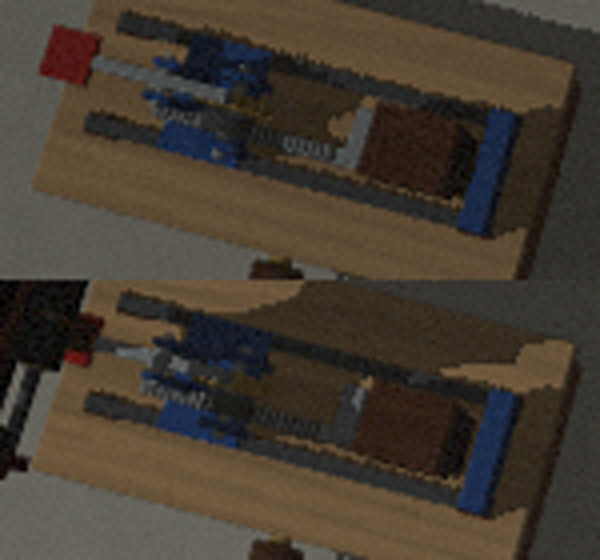

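The lower half shows the jaw still against the heel, so it has not let go yet. The force is about 10 N, so I'll go on in small steps.

step_arm(targets=[[[0, 0, -0.01, 0, 0, 0, 0], [0, 0, -0.01, 0, 0, 0, 0], [0, 0, 0, 0, 0, 0, 0], [0, 0, 0, 0, 0, 0, 0], [0, 0, 0, 0, 0, 0, 0]]])

```text
t: 9.85
ee_pos: [581.9, 244.4, 335.7]
orientation: [-2.498, -1.906, -0.002]
ft_force: [-1.8, 2.4, 11.5]
width: 0.5
grasp_force: 5.6
```

```bash
python3 -c "
from h import *
avg(3);avg(3)"
```

```text
10.0 [-2.56  1.7  11.17] [0.2  0.46 0.33] 335.76
10.15 [-2.61  2.59 11.36] [0.31 0.14 0.26] 335.82
```

step_arm(targets=[[[0, 0, -0.01, 0, 0, 0, 0], [0, 0, -0.01, 0, 0, 0, 0], [0, 0, 0, 0, 0, 0, 0], [0, 0, 0, 0, 0, 0, 0], [0, 0, 0, 0, 0, 0, 0]]])

```text
t: 10.78
ee_pos: [581.9, 244.4, 334.9]
orientation: [2.498, 1.906, 0.002]
ft_force: [-2.7, 2.4, 10.6]
width: 0.7
grasp_force: 6.0
```

```bash
python3 -c "
from h import *
avg(3);avg(3)"
```

```text
10.93 [-3.4   2.73 12.78] [0.12 0.16 0.72] 334.93
11.07 [-3.51  2.29 11.85] [0.52 0.41 0.4 ] 334.96
```

step_arm(targets=[[[0, 0, -0.01, 0, 0, 0, 0], [0, 0, 0, 0, 0, 0, 0], [0, 0, 0, 0, 0, 0, 0], [0, 0, 0, 0, 0, 0, 0], [0, 0, 0, 0, 0, 0, 0]]])

```text
t: 11.7
ee_pos: [581.9, 244.4, 334.5]
orientation: [-2.498, -1.906, -0.002]
ft_force: [-2.7, 2.5, 13.3]
width: 0.4
grasp_force: 6.4
```

```bash
python3 - <<'E'
from h import *
avg(3);avg(3)
d=snap('top','t2')
def prof(f):
    g=load(f)['pixels'].astype(float).mean(2); r=[]
    for y in np.arange(-70,40,4.):
        u,v=proj(load('top0'),(549+.266*y,126+.964*y,130)); r.append(cv2.getRectSubPix(g.astype(np.float32),(1,13),(float(u),float(v))).mean())
    print(f,np.round(r).astype(int))
for f in('top0','t1','t2'):prof(f)
E
```

```text
11.85 [-2.96  2.36 13.19] [0.34 0.31 0.62] 334.56
12.0 [-3.03  2.25 13.02] [0.47 0.15 0.3 ] 334.54
top0 [30 29 30 29 29 34 50 70 72 67 58 51 45 38 40 40 42 41 41 37 36 33 33 31
 30 31 38 39]
t1 [34 34 33 33 33 33 34 50 53 46 46 42 43 42 41 42 41 41 42 42 40 35 34 34
 30 34 36 37]
t2 [34 34 32 33 32 32 35 39 42 39 39 42 46 58 42 42 44 41 41 42 40 36 35 35
 29 34 37 37]
```

The bright jaw peak has moved about 20 mm along the box, so the pawl is clear. I'll hold here and confirm.

```bash
python3 - <<'E'
from h import *
avg(24)
c=snap('top','t3')['pixels']; p=c[195:265,85:235]; 
avg(14)
d=snap('top','t4'); q=d['pixels'][195:265,85:235]
print(abs(p.astype(int)-q).max(), abs(load('t2')['pixels'][195:265,85:235].astype(int)-p).max())
cv2.imwrite('pics/cmp2.png',cv2.resize(np.vstack([load('t2')['pixels'][195:265,85:235],q])[...,::-1],None,fx=4,fy=4,interpolation=2))
E
```

```text
13.25 [-3.28  2.29 12.9 ] [0.52 0.55 0.46] 334.55
14.0 [-3.26  2.03 12.82] [0.42 0.51 0.46] 334.56
26 28
```

View pics/cmp2.png

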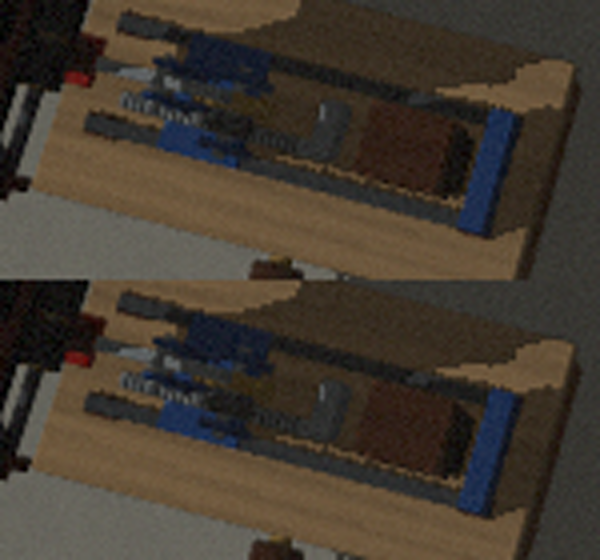

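```bash
python3 - <<'E'
from h import *
t=load('top0'); ys=np.arange(-90,20,2.)
def strip(f):
    im=load(f)['pixels'].astype(np.float32); S=[]
    for x in np.arange(-16,17,2.):
        uv=np.array([proj(t,(549+.266*y+.964*x,126+.964*y-.266*x,132)) for y in ys],np.float32)
        S.append(cv2.remap(im,uv[None,:,0],uv[None,:,1],1)[0])
    return np.array(S)
S={f:strip(f) for f in('t1','t2','t3','t4')}
S['t4']=(S['t3']+S['t4'])/2
for f in('t1','t2','t4'):
    m=S[f].mean(0); print(f); 
    print([f'{int(y)}:{int(a)},{int(b)}' for y,a,b in zip(ys,m.mean(1),m[:,0]-m[:,2])][::1])
v=np.vstack([S['t1'],S['t2'],S['t4']]).clip(0,85)*3
cv2.imwrite('pics/strip.png',cv2.resize(v.astype(np.uint8)[...,::-1],(770,510),interpolation=0))
E
```

```text
t1
['-90:35,25', '-88:33,26', '-86:34,25', '-84:34,25', '-82:33,25', '-80:34,25', '-78:34,25', '-76:33,25', '-74:33,25', '-72:33,26', '-70:33,26', '-68:33,27', '-66:33,26', '-64:33,26', '-62:33,26', '-60:33,26', '-58:33,25', '-56:33,26', '-54:33,25', '-52:33,25', '-50:33,25', '-48:32,27', '-46:33,26', '-44:36,20', '-42:42,5', '-40:56,1', '-38:61,1', '-36:55,0', '-34:46,1', '-32:45,1', '-30:44,1', '-28:41,10', '-26:42,19', '-24:43,18', '-22:42,18', '-20:40,19', '-18:41,19', '-16:40,20', '-14:42,18', '-12:41,18', '-10:41,19', '-8:42,20', '-6:41,19', '-4:41,18', '-2:42,18', '0:41,19', '2:43,18', '4:41,19', '6:42,19', '8:40,19', '10:41,19', '12:40,19', '14:36,19', '16:35,14', '18:34,13']
t2
['-90:34,26', '-88:33,27', '-86:33,26', '-84:33,25', '-82:34,25', '-80:34,25', '-78:33,26', '-76:32,26', '-74:33,25', '-72:34,26', '-70:33,25', '-68:34,25', '-66:34,25', '-64:33,26', '-62:34,26', '-60:32,26', '-58:32,26', '-56:33,26', '-54:32,26', '-52:33,25', '-50:33,26', '-48:32,26', '-46:32,25', '-44:36,26', '-42:41,23', '-40:43,22', '-38:42,23', '-36:42,23', '-34:40,17', '-32:37,4', '-30:37,2', '-
[... 274 characters left out ...]
8:34,14']
t4
['-90:34,26', '-88:33,26', '-86:33,26', '-84:33,26', '-82:34,26', '-80:33,25', '-78:34,25', '-76:34,25', '-74:32,27', '-72:32,27', '-70:33,25', '-68:33,25', '-66:33,25', '-64:34,25', '-62:33,25', '-60:33,26', '-58:33,26', '-56:34,25', '-54:33,25', '-52:33,26', '-50:33,25', '-48:33,24', '-46:34,25', '-44:36,25', '-42:42,23', '-40:43,23', '-38:42,23', '-36:42,23', '-34:40,16', '-32:36,4', '-30:37,2', '-28:39,2', '-26:45,1', '-24:46,1', '-22:45,1', '-20:46,1', '-18:51,0', '-16:53,2', '-14:43,12', '-12:42,19', '-10:43,18', '-8:42,18', '-6:41,19', '-4:42,18', '-2:41,19', '0:41,19', '2:41,19', '4:41,19', '6:42,19', '8:42,19', '10:40,19', '12:38,20', '14:38,18', '16:35,14', '18:34,13']
```

View pics/strip.png

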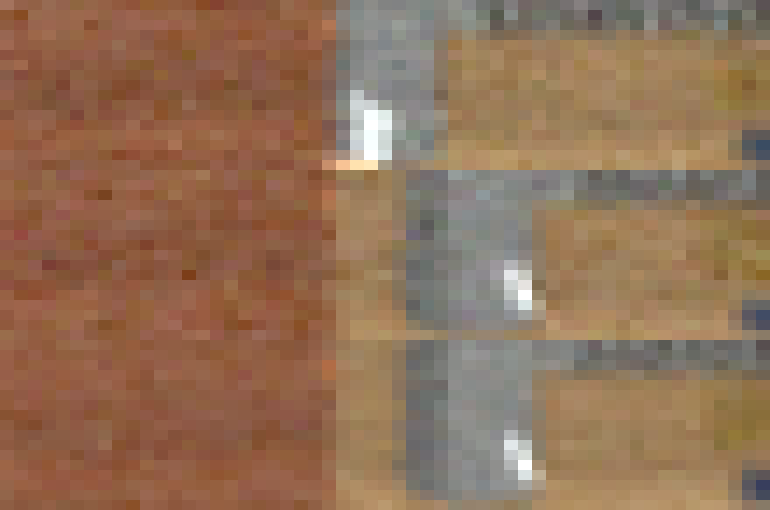

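```bash
python3 - <<'E'
from h import *
t=load('top0')
for f in('top0','t1','t4'):
    im=load(f)['pixels'].astype(np.float32); r=[]
    ys=np.arange(-52,-4,2.)
    for y in ys:
        uv=np.array([proj(t,(549+.266*y+.964*x,126+.964*y-.266*x,132)) for x in np.arange(-12,13,2)],np.float32)
        m=cv2.remap(im,uv[None,:,0],uv[None,:,1],1)[0].mean(0); r.append(round(float((m[0]-m[2])/m.sum()),2))
    print(f,list(zip(ys.astype(int).tolist(),r)))
avg(3)
E
```

```text
top0 [(-52, 0.25), (-50, 0.28), (-48, 0.21), (-46, 0.07), (-44, -0.0), (-42, -0.01), (-40, -0.01), (-38, -0.01), (-36, 0.06), (-34, 0.16), (-32, 0.18), (-30, 0.19), (-28, 0.18), (-26, 0.17), (-24, 0.17), (-22, 0.17), (-20, 0.16), (-18, 0.16), (-16, 0.16), (-14, 0.17), (-12, 0.16), (-10, 0.16), (-8, 0.17), (-6, 0.16)]
t1 [(-52, 0.25), (-50, 0.27), (-48, 0.3), (-46, 0.27), (-44, 0.18), (-42, 0.03), (-40, -0.01), (-38, -0.01), (-36, -0.01), (-34, 0.0), (-32, 0.0), (-30, 0.0), (-28, 0.09), (-26, 0.17), (-24, 0.16), (-22, 0.16), (-20, 0.18), (-18, 0.18), (-16, 0.17), (-14, 0.16), (-12, 0.16), (-10, 0.17), (-8, 0.18), (-6, 0.17)]
t4 [(-52, 0.28), (-50, 0.27), (-48, 0.24), (-46, 0.25), (-44, 0.24), (-42, 0.19), (-40, 0.18), (-38, 0.18), (-36, 0.18), (-34, 0.13), (-32, 0.02), (-30, 0.01), (-28, 0.01), (-26, 0.0), (-24, 0.0), (-22, -0.0), (-20, 0.0), (-18, -0.0), (-16, 0.01), (-14, 0.1), (-12, 0.17), (-10, 0.16), (-8, 0.17), (-6, 0.17)]
14.2 [-3.39  2.3  12.9 ] [0.21 0.64 0.53] 334.55
```

The jaw's back edge has moved 21.8 mm in total, so it is fully backed off, and the heel followed by about 3 mm. Now I'll ease the tail up slowly.

step_arm(targets=[[[0, 0, 0.02, 0, 0, 0, 0], [0, 0, 0.02, 0, 0, 0, 0], [0, 0, 0.02, 0, 0, 0, 0], [0, 0, 0.02, 0, 0, 0, 0], [0, 0, 0.02, 0, 0, 0, 0]]])

```text
t: 14.82
ee_pos: [581.9, 244.2, 338.9]
orientation: [2.497, 1.906, 0.001]
ft_force: [-2.3, 1.3, 7.9]
width: 0.5
grasp_force: 3.8
```

step_arm(targets=[[[0, 0, 0.02, 0, 0, 0, 0], [0, 0, 0.02, 0, 0, 0, 0], [0, 0, 0.02, 0, 0, 0, 0], [0, 0, 0.02, 0, 0, 0, 0], [0, 0, 0.02, 0, 0, 0, 0]]])

```text
t: 15.45
ee_pos: [581.5, 243.8, 342.6]
orientation: [-2.498, -1.906, 0.002]
ft_force: [0.5, 0.3, 0.4]
width: 0.6
grasp_force: 0.0
```

step_arm(targets=[[[0, 0, 0.02, 0, 0, 0, 0], [0, 0, 0.02, 0, 0, 0, 0], [0, 0, 0.02, 0, 0, 0, 0], [0, 0, 0.1, 0, 0, 0, 0], [0, 0, 0.2, 0, 0, 0, 0.2]]])

```text
t: 16.08
ee_pos: [581.6, 244.1, 361.5]
orientation: [-2.497, -1.906, 0.001]
ft_force: [-0.5, 0.3, 0.2]
width: 7.2
grasp_force: 0.0
```

step_arm(targets=[[[0, 0, 0.5, 0, 0, 0, 1], [-0.26, -0.94, 0, 0, 0, 0, 1], [-0.26, -0.94, 0, 0, 0, 0, 1], [-0.26, -0.94, 0, 0, 0, 0, 1], [-0.26, -0.95, 0, 0, 0, 0, 1]]])

```text
t: 16.7
ee_pos: [529.3, 54.3, 387.1]
orientation: [2.497, 1.906, 0.002]
ft_force: [0.9, -0.2, -0.6]
width: 56.7
grasp_force: 0.0
```

```bash
python3 - <<'E'
from h import *
d=snap('wrist','w1'); print(readout.get_obs()['ee_pos'])
im=d['pixels']; p=readout.get_obs()['ee_pos']; print(proj(d,(529.6,55.7,140)), proj(d,(p[0],p[1],140)))
E
```

```text
[527.63682857  50.56236075 386.73396663]
[280.37284728 217.63662932] [279.65116029 224.5184872 ]
```

View pics/w1.png

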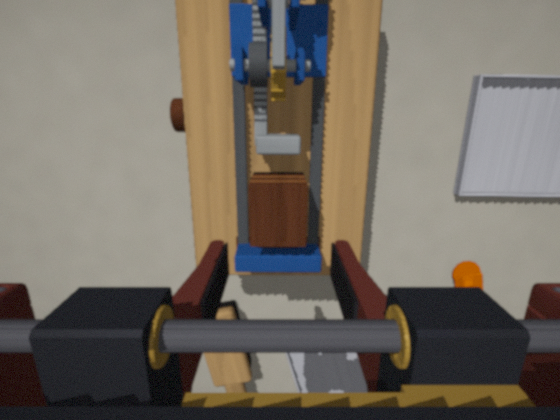

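The wrist view shows the heel at u 248–308, v 180–246, with its centre at (278,213). The jaw is clear of it. I'll shift about +2, +7 mm and go down.

step_arm(targets=[[[0.05, 0.14, 0, 0, 0, 0, 1], [0, 0, -0.3, 0, 0, 0, 1], [0, 0, -0.3, 0, 0, 0, 1], [0, 0, -0.3, 0, 0, 0, 1], [0, 0, -0.3, 0, 0, 0, 1]]])

```text
t: 17.38
ee_pos: [532.1, 63.0, 324.6]
orientation: [-2.496, -1.906, 0.002]
ft_force: [-0.3, -0.6, -0.1]
width: 87.8
grasp_force: 0.0
```

step_arm(targets=[[[0, 0, -0.2, 0, 0, 0, 1], [0, 0, -0.2, 0, 0, 0, 1], [0, 0, -0.15, 0, 0, 0, 1], [0, 0, -0.08, 0, 0, 0, 1], [0, 0, 0, 0, 0, 0, 1]]])

```text
t: 18.0
ee_pos: [532.2, 62.6, 294.6]
orientation: [-2.498, -1.906, 0.0]
ft_force: [0.5, 0.0, 0.0]
width: 87.7
grasp_force: 0.0
```

step_arm(targets=[[[0, 0, 0, 0, 0, 0, 0], [0, 0, 0, 0, 0, 0, 0], [0, 0, 0, 0, 0, 0, 0], [0, 0, 0, 0, 0, 0, 0], [0, 0, 0, 0, 0, 0, 0]]])

```text
t: 18.62
ee_pos: [532.1, 62.6, 294.7]
orientation: [-2.497, -1.906, 0.0]
ft_force: [-1.4, 0.3, -0.5]
width: 43.9
grasp_force: 30.0
```

step_arm(targets=[[[0, 0, 0.06, 0, 0, 0, 0], [0, 0, 0.1, 0, 0, 0, 0], [0, 0, 0.1, 0, 0, 0, 0], [0, 0, 0.2, 0, 0, 0, 0], [0, 0, 0.2, 0, 0, 0, 0]]])

```text
t: 19.25
ee_pos: [532.3, 62.6, 328.5]
orientation: [2.497, 1.906, 0.0]
ft_force: [-0.4, 0.2, -1.0]
width: 43.7
grasp_force: 30.0
```

step_arm(targets=[[[0, 0, 0.2, 0, 0, 0, 0], [0, 0, 0.3, 0, 0, 0, 0], [0, 0, 0.2, 0, 0, 0, 0], [0, 0, 0.1, 0, 0, 0, 0], [0, 0, 0, 0, 0, 0, 0]]])

```text
t: 19.88
ee_pos: [532.2, 62.6, 368.0]
orientation: [2.497, 1.906, 0.001]
ft_force: [-0.1, 0.7, -0.4]
width: 43.7
grasp_force: 30.0
```

step_arm(targets=[[[0.02, -0.3, 0, 0, 0, 0, 0], [0.02, -0.5, 0, 0, 0, 0, 0], [0.02, -0.6, 0, 0, 0, 0, 0], [0.02, -0.65, 0, 0, 0, 0, 0], [0.02, -0.65, 0, 0, 0, 0, 0]]])

```text
t: 20.5
ee_pos: [536.9, -74.2, 367.1]
orientation: [-2.497, -1.905, 0.001]
ft_force: [0.5, -0.1, -1.3]
width: 43.5
grasp_force: 30.0
```

step_arm(targets=[[[0.02, -0.75, 0, 0, 0, 0, 0], [0.02, -0.75, 0, 0, 0, 0, 0], [0.02, -0.7, 0, 0, 0, 0, 0], [0.02, -0.5, 0, 0, 0, 0, 0], [0.02, -0.31, 0, 0, 0, 0, 0]]])

```text
t: 21.12
ee_pos: [541.7, -224.8, 367.0]
orientation: [-2.498, -1.903, 0.001]
ft_force: [0.3, 0.3, -1.6]
width: 43.5
grasp_force: 30.0
```

```bash
python3 - <<'E'
from h import *
avg(4); snap('top','t5'); d=snap('wrist','w2'); print(readout.get_obs()['ee_pos'],readout.get_obs()['width'])
a=d['pixels']; b=load('t5')['pixels'][170:310,100:340]; b=cv2.resize(b,(560,327)); b=cv2.copyMakeBorder(b,0,0,0,0,0)
v=np.vstack([a,b]); v=cv2.resize(v,None,fx=.8,fy=.8); cv2.imwrite('pics/v5.png',v[...,::-1]); print(v.shape)
E
```

```text
21.32 [-0.15  0.   -0.86] [0.53 0.76 0.37] 367.26
[ 542.12523381 -222.11598418  367.50394204] 44.22050628468706
(598, 448, 3)
```

View pics/v5.png

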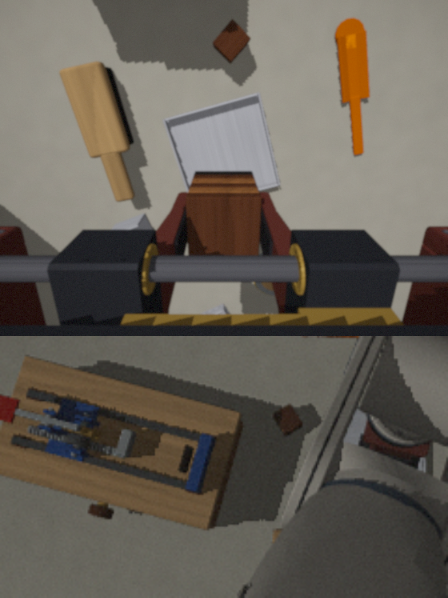

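The wrist view (upper part) shows the heel gripped at about (223,215) with the tray behind it. In the top view the clamp is empty and the jaw is still backed off. Lowering now.

step_arm(targets=[[[0, 0, -0.4, 0, 0, 0, 0], [0, 0, -0.6, 0, 0, 0, 0], [0, 0, -0.6, 0, 0, 0, 0], [0, 0, -0.6, 0, 0, 0, 0], [0, 0, -0.4, 0, 0, 0, 0]]])

```text
t: 22.05
ee_pos: [542.1, -221.9, 236.4]
orientation: [-2.496, -1.906, 0.001]
ft_force: [0.4, -0.9, -1.6]
width: 43.7
grasp_force: 30.0
```

step_arm(targets=[[[0, 0, -0.2, 0, 0, 0, 0], [0, 0, -0.15, 0, 0, 0, 0], [0, 0, -0.1, 0, 0, 0, 0], [0, 0, -0.04, 0, 0, 0, 0], [0, 0, 0, 0, 0, 0, 0]]])

```text
t: 22.68
ee_pos: [542.3, -223.0, 213.5]
orientation: [2.497, 1.905, 0.0]
ft_force: [0.5, -0.3, -1.4]
width: 43.5
grasp_force: 30.0
```

step_arm(targets=[[[0, 0, -0.01, 0, 0, 0, 0], [0, 0, -0.01, 0, 0, 0, 0], [0, 0, -0.01, 0, 0, 0, 0], [0, 0, -0.01, 0, 0, 0, 0], [0, 0, 0, 0, 0, 0, 0]]])

```text
t: 23.3
ee_pos: [542.2, -222.9, 211.1]
orientation: [-2.497, -1.906, 0.0]
ft_force: [0.1, 0.6, -1.2]
width: 43.8
grasp_force: 30.0
```

step_arm(targets=[[[0, 0, -0.01, 0, 0, 0, 0], [0, 0, -0.01, 0, 0, 0, 0], [0, 0, -0.01, 0, 0, 0, 0], [0, 0, -0.01, 0, 0, 0, 0], [0, 0, 0, 0, 0, 0, 0]]])

```text
t: 23.92
ee_pos: [542.2, -222.9, 209.1]
orientation: [-2.497, -1.906, 0.0]
ft_force: [-1.1, -0.1, -1.1]
width: 43.8
grasp_force: 30.0
```

step_arm(targets=[[[0, 0, -0.01, 0, 0, 0, 0], [0, 0, -0.01, 0, 0, 0, 0], [0, 0, 0, 0, 0, 0, 0], [0, 0, 0, 0, 0, 0, 0], [0, 0, 0, 0, 0, 0, 0]]])

```text
t: 24.55
ee_pos: [542.2, -222.9, 208.2]
orientation: [2.498, 1.906, 0.0]
ft_force: [0.0, -0.5, -1.0]
width: 44.0
grasp_force: 30.0
```

step_arm(targets=[[[0, 0, -0.01, 0, 0, 0, 0], [0, 0, -0.01, 0, 0, 0, 0], [0, 0, 0, 0, 0, 0, 0], [0, 0, 0, 0, 0, 0, 0], [0, 0, 0, 0, 0, 0, 0]]])

```text
t: 25.18
ee_pos: [542.3, -222.9, 207.7]
orientation: [2.498, 1.906, 0.0]
ft_force: [-2.2, 0.4, 4.7]
width: 43.7
grasp_force: 30.0
```

```bash
python3 -c "
from h import *
avg(5)"
```

```text
25.43 [-1.89  1.04  5.1 ] [0.34 0.27 0.52] 207.72
```

The heel is on the tray floor at the expected height. Releasing, then backing straight up.

step_arm(targets=[[[0, 0, 0, 0, 0, 0, 0.6], [0, 0, 0, 0, 0, 0, 0.75], [0, 0, 0, 0, 0, 0, 0.8], [0, 0, 0, 0, 0, 0, 0.8], [0, 0, 0, 0, 0, 0, 0.8]]])

```text
t: 26.05
ee_pos: [542.2, -222.9, 207.1]
orientation: [-2.498, -1.906, 0.0]
ft_force: [1.3, 0.4, -0.0]
width: 70.8
grasp_force: 0.0
```

step_arm(targets=[[[0, 0, 0.1, 0, 0, 0, 0.8], [0, 0, 0.3, 0, 0, 0, 0.8], [0, 0, 0.6, 0, 0, 0, 0.8], [0, 0, 0.8, 0, 0, 0, 0.8], [0, 0, 0.8, 0, 0, 0, 0.8]]])

```text
t: 26.68
ee_pos: [542.1, -222.9, 339.4]
orientation: [2.497, 1.905, 0.001]
ft_force: [0.6, 0.2, -0.4]
width: 70.6
grasp_force: 0.0
```

step_arm(targets=[[[0, 0, 0.8, 0, 0, 0, 0.8], [-0.5, -0.6, 0.4, 0, 0, 0, 0.8], [-0.5, -0.8, 0, 0, 0, 0, 0.8], [-0.5, -0.8, 0, 0, 0, 0, 0.8], [-0.2, -0.4, 0, 0, 0, 0, 0.8]]])

```text
t: 27.3
ee_pos: [455.7, -354.4, 398.6]
orientation: [2.498, 1.903, 0.0]
ft_force: [0.7, -0.1, 0.2]
width: 70.3
grasp_force: 0.0
```

```bash
python3 - <<'E'
from h import *
avg(3); a=snap('top','t6')['pixels']; s=snap('side','s6')['pixels']
v=np.hstack([cv2.resize(a[100:310,80:450],(500,284)), cv2.resize(s[90:290,190:390],(284,284))]); cv2.imwrite('pics/v6.png',v[...,::-1])
E
```

```text
27.45 [ 0.13 -0.5  -0.1 ] [0.16 0.41 0.47] 398.38
```

View pics/v6.png

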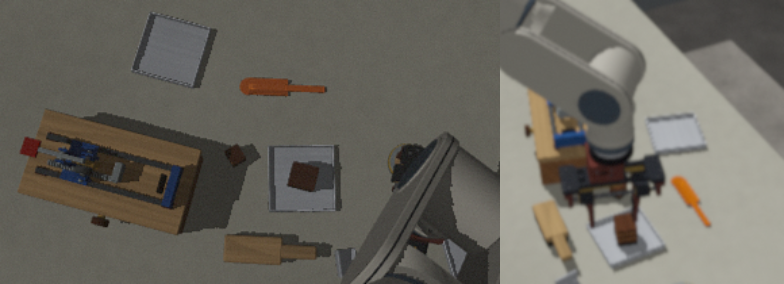

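The heel stands upright in the middle of the near tray, at (304,177) in this view. The jaw is backed off and the other things have not moved.

```bash
python3 -c "
from h import *
print(ctrl.close_job())"
```

```text
the job is handed in; nothing more can be done
None
```

The job is handed in at about 27 s: the jaw backed off about 22 mm, the pawl was eased back slowly (about 13 N on the tail as read at the wrist), and the heel stands upright in the tray nearest the base, with the other shoe things left in place as far as the last view shows.

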